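# Push a plate carrier through the dust-box flap up to its end plate

### The job

Bring the plate carrier to the mouth of the low wooden dust box and push it in along the bench, nose first, through the hanging flap until you feel the hidden end plate inside; gently nudge that end plate back by about half a centimetre, no more than one, without jamming the carrier against the box. Then let go, leaving the carrier lying flat, pull handle outside, with the flap hanging shut behind it, and leave the other things on the bench where they are.

Things in the scene. Friction and masses are not known exactly. Their poses are not given: they have to be found in the camera images.
- carrier: Plate carrier, loose, 0.15-0.3 kg. Origin on its underside below its handle; x to its nose, z up. Pale wood block with copper plate on top (x 100 to 180 mm, 60 wide, 20 high), joined by a flat steel pull bar (12 wide, 1 to 9 mm up, on the centre line) to an upright dark handle at x=0: 30 long in x, 14 thick in y, 80 high, on a foot 34 x 30 x 6 mm.
- nose (a point): Centre of the carrier's front face, 180 mm ahead of its origin, 10 mm up.
- handle (a point): Point in the carrier's handle 60 mm above its underside: grip here from above, across the 14 mm thickness (carrier's y). The carrier may be lifted by it or slid on the bench.
- dust_box: Low wooden box fixed to the bench, 184 long, 84 wide, top at 44 mm. Origin on the bench, mid-lane, in the plane of the shut flap; x points into the box along the lane, z up. The bench is its floor. Lane 64 mm wide between 10 mm walls, roofed. Sliding the carrier in through the flap takes about 1 to 4 N until the end plate is met, more if it is pressed down on the bench.
- mouth (a point): Middle of the mouth, on the bench 68 mm in front of the flap (dust box x=-68). Two cheeks 22 mm high guide the carrier: flared at the mouth (about 100 mm apart), then narrowing to the 64 mm lane at x=-30 and parallel to the flap.
- flap (a joint): Aluminium flap, 60 wide, hung from a pin 34 mm up, lower edge 4 mm up. 0 = hanging shut; grows (rad, to 1.5) as its edge swings into the box; opens inwards only, falls shut by its weight. It rides on the carrier's block and drops only once the block's rear is 26 mm or more past it; a notch (24 wide, to 18 mm up) clears the pull bar. Its lug stands up to 58 mm.
- flap_edge (a point): Middle of the flap's lower edge (at the notch), on the bench 4 mm up when shut.
- end_plate (a joint): How far (m) the hidden end plate has been pushed back since the start (0 then). The nose meets it at dust box x = 112 to 132 mm, different each time, not measured: feel for it. Friction holds it: about 6 N on it moves it, it stays where pushed, hard end after 24 mm. Wanted about 0.005, never above 0.012.
- ink_tin: Flat steel tin, 52 across, 35 high, standing on the rear half of the dust box's roof; origin under its centre. To be left alone.
- cup: Small steel cup, 48 across, 35 high, near the dust box; origin under its centre. To be left alone.
- jar: Amber jar, 60 across, 75 high, to the right of the dust box; origin under its centre. To be left alone.
- brayer: Ink roller lying on the bench at the right, black roller 36 across and 100 long with a wooden handle; origin on the bench under the roller. To be left alone.
- plate_stack: Flat wooden plate case 130 x 170 x 30 high, lying at the far edge; origin under its centre. To be left alone.
Things that resemble listed ones, but are neither listed nor needed, are in the scene too. What is shaped like the carrier but blue or yellow is not meant.

How it is judged (in metres and radians):
On the way, in this order (a step that is already met when the one before it is completed fails the run):
1. the carrier's nose has swung the flap open (value of joint flap above 0.5 rad and x of nose in the frame of dust_box above 0.01 m and y of nose in the frame of dust_box between -0.01 and 0.01 m), for 0.1 s.
2. the end plate has been met and nudged back by at least 2 mm (value of joint end_plate above 0.002 m), for 0.1 s.
At the end, for the whole second after the job is handed in: The carrier lies flat and still on the bench (tilt under 0.08 rad, origin under 6 mm up) with its block inside the dust box, nose at least 108 mm past the flap and within 10 mm of mid-lane; the end plate is 2 to 12 mm back from where it stood; the flap hangs shut (under 0.12 rad) (value of joint end_plate between 0.002 and 0.012 m and value of joint flap below 0.12 rad and x of nose in the frame of dust_box above 0.108 m and y of nose in the frame of dust_box between -0.01 and 0.01 m and angle between carrier's own z axis and vertical below 0.08 rad and height (world z) of carrier below 0.006 m and linear speed of carrier below 0.01 m/s); the robot touches nothing.
It fails at once if the end plate is shoved back by more than 12 mm (value of joint end_plate above 0.012 m).
It fails at once if the carrier is jammed against the dust box with more than 20 N (contact force between carrier and dust_box above 20 N).
It fails at once if a bystander (tin, cup, jar, roller or plate case) is moved by more than 15 mm (distance of any of ink_tin, cup, jar, brayer, plate_stack from where it was at the start of the episode above 0.015 m).
It also fails if it takes over 54 s, if anything falls off the work surface, if the arm or the gripper's body presses on something with over 40 N, if the wrist force passes 120 N, or if a joint passes its speed limit or range.

### The arm

A 6-joint arm with a two-finger parallel gripper is mounted at the origin on the work surface. World frame = base frame: x ahead of the robot, y to its left, z up, the work surface at z = 0. Lengths are in m, angles in degrees, forces in N, time in s.
With the tool pointing down it reaches from about 0.375 to 0.9 m from the base axis. Payload 3.1 kg.
Tool frame: the origin (TCP) lies at the very end of the fingers, on their centre line; the grasp point (between the pads) lies 19 mm behind it (bot.hold_point_z is the z of the grasp point in the tool frame, in m); z points along the fingers, y is the line along which they close (so a half turn about z gives the same grasp; the last joint's range is limited). The gripper opens to 87 mm and grips with 3 to 60 N. Pads are 19 mm wide; open, the fingers measure 117 mm over their backs; the gripper's body (75 mm by 190 mm) begins 51 mm behind the grasp point.
Start: joints at [53.199, 30.224, 82.088, -0, 67.689, -10.227], TCP at [0.28, 0.559, 0.223] pointing down, gripper open.
Joint ranges: [-176.69, 176.69], [-43.24, 126.21], [12.49, 139.97], [-82, 262], [0, 151.66], [-163.58, 163.58]. Speed limits (degrees/s): [159.86, 159.86, 180, 180, 180, 180].

### API

Orientations are given as a 3x3 rotation matrix whose columns are the frame's x, y, z axes.
In Python, from rig import bot, capture, camera_model gives the robot as it stands.
- The arm moves only by the tool apply_moves, never from a script. Its argument "plan" is text: rows parted by semicolons, each of 6 numbers parted by spaces: the shift along the tool's x, y, z in units of 0.05 m (1.0 is 0.05 m), then the turn, a rotation vector about the tool's x, y, z in units of 360 degrees (1.0 is 360 degrees). In form: dx dy dz ax ay az; .... A call has 1 to 10 rows; each row shifts and turns the commanded pose from where the row before left it, along the tool's axes as they then stand; what a row does not reach is not made up. A row lasts 1/12 s, in which the tool goes at most 41.7 mm and 7.16 degrees, less where a joint would pass 70% of its speed; a pose out of reach is approached as far as the arm can. A call with a number of a shift or a turn outside -1 to 1 is refused whole. A call with a gripper value outside its range is refused whole. "gripper" is the gripper command: -1 is shut, 1 is fully open, values between are in proportion, set as the call begins (left out, the last holds). The fingers move at their own pace and stop on an object; the grip force is fixed at half the most. Time passes only in rows, so rows that do not move let the fingers close. It gives the time, the measured TCP pose, the force, the opening and the grip force at its end, in the units of the state.
- bot.read_state(): the state, without advancing time (a new reading comes with each control period).
- capture(name): name is "side" or "top"; returns the picture (420x560x3 uint8, red, green, blue); there is no depth.
- camera_model(name): a dict with "vertical_fov" (degrees; the focal length in pixels is half the picture's height over the tangent of half this angle, whatever the lens; pixels are square), "cx", "cy" (the principal point, pixels), "dist" ([k1, k2, p1, p2, k3] as OpenCV has them; the pictures are not rectified), "position" and "rotation" of the camera in the world. Camera axes: x right, y down, z forward; pixel columns grow to the right and rows downward; lengths in m; the calibration is good to about 2 mm. A picture is of the moment at which its call begins. camera_model takes no time and is no camera call.
- bot.hand_in(): hands the job in; it is judged then, once.
The state is a dict: "time_s": time; "joint_positions": joint angles; "qvel": joint speeds; "tau": joint torques, N m; "position": TCP position; "tcp_rot": TCP orientation; "force": force on the tool from outside, world axes, zero at the start; "moment": the same for the moment, N m; "opening": opening from 0.0 (shut) to 1.0 (fully open); "grasp_force": force on a finger pad.
Only numpy, scipy, OpenCV 4.12 (cv2) and the standard library are available. Lean on these libraries where they do the work, as an engineer would, in place of code of your own. Each camera call takes 0.05 s, during which the arm holds its last target. There are 200 camera calls.

## Working session

There is one attempt and no reset: what is moved stays moved. The work goes in short steps, Python scripts to look and compute and a tool call to move; the robot and the scene stay as the last step left them, time stands still between calls to the robot, and variables do not carry over. Pictures are saved under pics/ and viewed, at most 10 in all, crops included, and the job is handed in when it is done.

Besides the shell and the picture viewer there is one more tool, called after "Call:" as name(argument=value, ...) on one line, values as JSON. apply_moves: Moves the arm, as the interface text tells. Its arguments: {"type":"object","properties":{"plan":{"type":"string"},"gripper":{"type":"number"}},"required":["plan"]}

```bash
mkdir -p pics; ls; cat > h.py <<'E'
import numpy as np, cv2
from rig import bot, capture, camera_model
def K(m):
    f=210/np.tan(np.radians(m["vertical_fov"])/2)
    return np.array([[f,0,m["cx"]],[0,f,m["cy"]],[0,0,1.]])
def ray(name,px):
    m=camera_model(name)
    u=cv2.undistortPoints(np.array(px,float).reshape(-1,1,2),K(m),np.array(m["dist"],float)).reshape(-1,2)
    d=np.c_[u,np.ones(len(u))]@np.array(m["rotation"]).T
    return np.array(m["position"]),d
def onplane(name,px,z):
    p,d=ray(name,px); return p+d*((z-p[2])/d[:,2])[:,None]
def proj(name,X):
    m=camera_model(name);R=np.array(m["rotation"]);X=np.array(X,float).reshape(-1,3)
    return cv2.projectPoints(X,cv2.Rodrigues(R.T)[0],-R.T@np.array(m["position"]),K(m),np.array(m["dist"],float))[0].reshape(-1,2)
E
python3 - <<'E'
from h import *
for n in("side","top"):
    im=capture(n); cv2.imwrite(f"pics/{n}0.png",im[:,:,::-1]); m=camera_model(n); print(n,m)
print(bot.read_state())
E
```

```text
pics
side {'vertical_fov': 44.265369839746775, 'cx': 272.9733591428046, 'cy': 213.01254798293627, 'dist': array([-0.1191878,  0.       ,  0.       ,  0.       ,  0.       ]), 'position': array([ 0.47757054, -0.88715704,  1.04835063]), 'rotation': array([[ 0.99760975, -0.06109946,  0.03227456],
       [-0.06720218, -0.7491709 ,  0.6589589 ],
       [-0.01608287, -0.65955275, -0.75148621]])}
top {'vertical_fov': 44.03312451569619, 'cx': 272.0441542118064, 'cy': 203.20859090017143, 'dist': array([-0.01509385,  0.        ,  0.        ,  0.        ,  0.        ]), 'position': array([ 0.37882377, -0.04499719,  1.2418457 ]), 'rotation': array([[ 0.00367069, -0.99118554,  0.13243019],
       [-0.99998341, -0.00422624, -0.0039142 ],
       [ 0.00443938, -0.13241362, -0.99118461]])}
{'time_s': 0.1, 'joint_positions': array([ 5.31980676e+01,  3.02742946e+01,  8.21473038e+01, -6.39972819e-04,
        6.76880422e+01, -1.02282190e+01]), 'qvel': array([ 0.04548583, -0.10004153, -0.23685525, -0.0139829 , -0.05858154,
        0.00947853]), 'tau': array([-3.89404095e-04, -4.40986633e+01, -1.77150303e+01,  6.33937656e-02,
        5.34474151e-02, -5.11641247e-05]), 'position': array([0.27919131, 0.55846441, 0.22167211]), 'tcp_rot': array([[-8.94361283e-01,  4.47343940e-01, -1.13806239e-03],
       [ 4.47345266e-01,  8.94360021e-01, -1.53842200e-03],
       [ 3.29633740e-04, -1.88501190e-03, -9.99998169e-01]]), 'force': array([-0.19305721,  0.04966185,  0.30848667]), 'moment': array([0.06759247, 0.01967186, 0.03169126]), 'grasp_force': 0.0, 'opening': 1.0025593634728345}
```

View pics/top0.png

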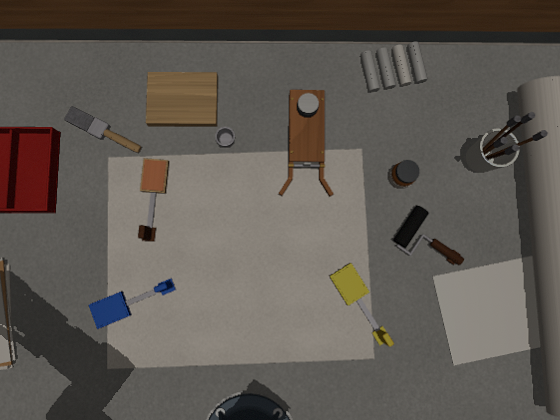

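View pics/side0.png

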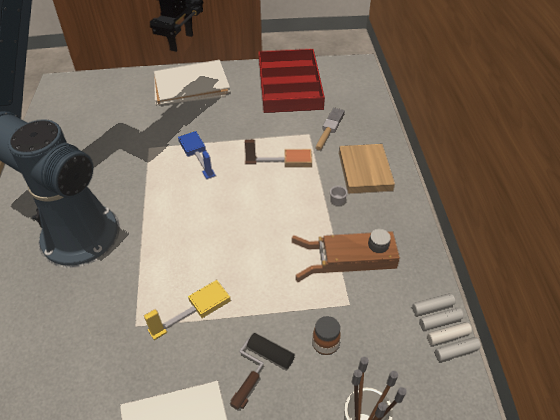

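Candidates in the top view: the copper/wood carrier with a dark handle (155,175)–(147,233), the blue one (110,310)–(165,287) and the yellow one (350,283)–(383,337). The copper/wood one with the dark handle fits the description, because blue and yellow are ruled out. The dust box is at (307,130), with its flap near (306,165) and its cheeks flaring towards (306,193). I'll confirm this in one enlarged crop and measure.

```bash
python3 - <<'E'
from h import *
t=cv2.imread("pics/top0.png")
a=cv2.resize(t[145:250,105:205],None,fx=4,fy=4,interpolation=cv2.INTER_CUBIC)
b=cv2.resize(t[80:200,260:355],None,fx=4,fy=4,interpolation=cv2.INTER_CUBIC)[:480]
h=max(a.shape[0],b.shape[0]); c=np.zeros((h,a.shape[1]+b.shape[1],3),np.uint8)
c[:a.shape[0],:a.shape[1]]=a; c[:b.shape[0],a.shape[1]:]=b
cv2.imwrite("pics/crop1.png",c)
hsv=cv2.cvtColor(t,cv2.COLOR_BGR2HSV)
def blob(lo,hi,x0,x1,y0,y1,n):
    m=cv2.inRange(hsv,lo,hi); k=np.zeros_like(m);k[y0:y1,x0:x1]=m[y0:y1,x0:x1]
    c=max(cv2.findContours(k,0,2)[0],key=cv2.contourArea); r=cv2.minAreaRect(c)
    print(n,cv2.contourArea(c),r,cv2.boxPoints(r).tolist()); return r
r=blob((3,110,90),(20,255,255),130,180,150,205,"copper")
w=onplane("top",[r[0],*cv2.boxPoints(r)],.02);print(w.round(4))
r=blob((0,60,0),(20,255,95),130,165,215,250,"handle")
print(onplane("top",[r[0]],.06).round(4),onplane("top",cv2.boxPoints(r),.08).round(4))
r=blob((3,90,60),(20,255,255),280,335,80,168,"box")
print(onplane("top",[r[0],*cv2.boxPoints(r)],.044).round(4))
E
```

```text
copper 728.0 ((153.86634826660156, 175.33663940429688), (24.278907775878906, 32.537715911865234), 5.710593223571777) [[140.1683349609375, 190.31683349609375], [143.40594482421875, 157.94061279296875], [167.56436157226562, 160.3564453125], [164.32675170898438, 192.732666015625]]
[[0.6081 0.2329 0.02  ]
 [0.5717 0.2643 0.02  ]
 [0.6504 0.2595 0.02  ]
 [0.6447 0.2013 0.02  ]
 [0.5661 0.2066 0.02  ]]
handle 199.0 ((146.30770874023438, 233.03848266601562), (16.496618270874023, 14.884167671203613), 7.125016689300537) [[137.20001220703125, 239.4000244140625], [139.04617309570312, 224.63079833984375], [155.4154052734375, 226.67694091796875], [153.56924438476562, 241.4461669921875]]
[[0.4669 0.2365 0.06  ]] [[0.4511 0.2516 0.08  ]
 [0.4843 0.2487 0.08  ]
 [0.4798 0.2118 0.08  ]
 [0.4467 0.2149 0.08  ]]
box 2469.5 ((306.43756103515625, 128.4990234375), (35.761260986328125, 77.50616455078125), 0.8951737284660339) [[287.95367431640625, 166.968017578125], [289.16455078125, 89.47132110595703], [324.92144775390625, 90.030029296875], [323.7105712890625, 167.5267333984375]]
[[ 0.7182 -0.1307  0.044 ]
 [ 0.6249 -0.0868  0.044 ]
 [ 0.8144 -0.0898  0.044 ]
 [ 0.8135 -0.1756  0.044 ]
 [ 0.624  -0.1708  0.044 ]]
```

View pics/crop1.png

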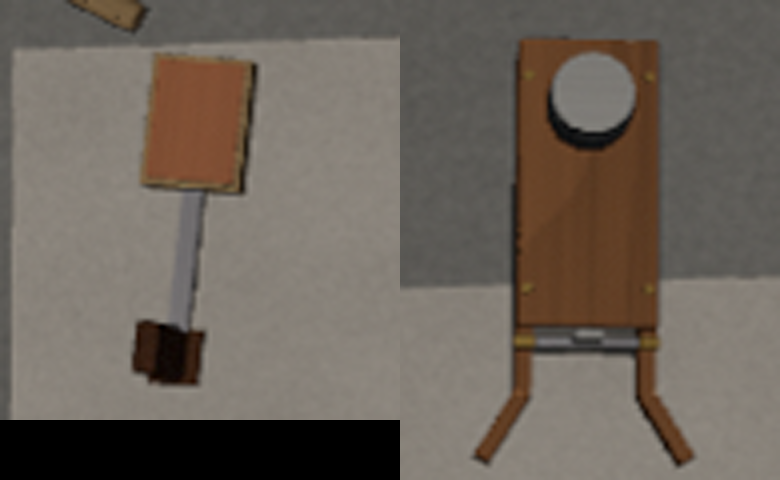

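The crop confirms the carrier: copper on pale wood, a steel bar and a dark handle. The handle's top is the left brown piece at crop (147,350), and the foot is to the right. The box's pin ends (brass) are at crop (525,342) and (648,342), and the cheek tips at (483,460) and (685,460).

```bash
cat >> h.py <<'E'
def deg(v): return np.degrees(np.arctan2(v[1],v[0]))
E
python3 - <<'E'
from h import *
A=lambda *p:[(105+x/4,145+y/4) for x,y in p]
B=lambda *p:[(260+(x-400)/4,80+y/4) for x,y in p]
o=lambda n,p,z:print(n,onplane("top",p,z)[:,:2].round(4).tolist())
o("handletop",A((147,350)),.08)
bar=onplane("top",A((195,195),(180,325)),.009);print("bar",bar.round(4).tolist(),deg(bar[0]-bar[1]))
cop=onplane("top",A((155,58),(252,63),(242,190),(143,185)),.02);print("cop",cop.round(4).tolist(),cop.mean(0),deg(cop[0]-cop[3]),deg(cop[1]-cop[2]))
c=cop.mean(0); 
for a in(-2,-3,-4,-5): print(a,"origin",c[:2]-.14*np.array([np.cos(np.radians(a)),np.sin(np.radians(a))]))
o("roof",B((520,40),(658,40),(656,326),(517,326)),.044)
o("pin",B((525,342),(648,342)),.034)
o("cheekpar",B((522,395),(646,395)),.022)
o("tips",B((483,460),(685,460)),.022)
# side-view check
print(proj("side",[[.467,.24,.08],[.62,-.13,.034],[.552,-.13,0]]))
s=cv2.imread("pics/side0.png");cr=np.hstack([cv2.resize(s[130:180,235:320],None,fx=4.5,fy=4.5,interpolation=2),cv2.resize(s[225:275,285:370],None,fx=4.5,fy=4.5,interpolation=2)]);cr2=np.vstack([cr,cv2.resize(s[225:290,285:405],(765,414),interpolation=2)])
cv2.imwrite("pics/crop2.png",cr2[:600])
E
```

```text
handletop [[0.4666, 0.242]]
bar [[0.5652, 0.2342, 0.009], [0.487, 0.2405, 0.009]] -4.596312862523604
cop [[0.6466, 0.2585, 0.02], [0.6438, 0.2002, 0.02], [0.5667, 0.2038, 0.02], [0.5695, 0.2628, 0.02]] [0.60663898 0.23134067 0.02      ] -3.198210655318013 -2.6739724069951984
-2 origin [0.46672427 0.2362266 ]
-3 origin [0.46683085 0.2386677 ]
-4 origin [0.46698001 0.24110658]
-5 origin [0.46717172 0.24354248]
roof [[0.813, -0.0918], [0.8135, -0.1746], [0.6384, -0.1717], [0.638, -0.0898]]
pin [[0.6306, -0.095], [0.6309, -0.1679]]
cheekpar [[0.6009, -0.0936], [0.6012, -0.1676]]
tips [[0.5616, -0.0704], [0.5621, -0.1904]]
[[248.20044833 141.16252795]
 [316.76495441 250.92098814]
 [289.06728717 260.88091712]]Traceback (most recent call last):
  File "<stdin>", line 16, in <module>
    return _nx.concatenate(arrs, 0, dtype=dtype, casting=casting)
           ~~~~~~~~~~~~~~~^^^^^^^^^^^^^^^^^^^^^^^^^^^^^^^^^^^^^^^
ValueError: all the input array dimensions except for the concatenation axis must match exactly, but along dimension 1, the array at index 0 has size 764 and the array at index 1 has size 765
```

The carrier's origin is at about (0.467, 0.241) with yaw about -4°. The flap is at about (0.630, -0.131), the lane's yaw is about -0.7°, and the cheek tips are at x≈0.562. First I move above the handle.

Call:
apply_moves(plan="-0.62 -0.4 0.16 0 0 0;-0.62 -0.4 0.16 0 0 0;-0.62 -0.4 0.16 0 0 0;-0.62 -0.4 0.16 0 0 0;-0.62 -0.4 0.16 0 0 0;-0.62 -0.4 0.16 0 0 0;-0.62 -0.4 0.16 0 0 0;-0.62 -0.4 0.16 0 0 0;-0.62 -0.4 0.16 0 0 0;-0.62 -0.4 0.16 0 0 0", gripper=1)

```text
time_s: 0.93
position: [0.4677, 0.2397, 0.142]
tcp_rot: [[-0.894, 0.447, -0.001], [0.447, 0.894, -0.0], [0.0, -0.0, -1.0]]
force: [0.5, 0.4, -0.5]
opening: 1.0
grasp_force: 0.0
```

Call:
apply_moves(plan="0 0 0 0 0 -0.0157;0 0 0 0 0 -0.0157;0 0 0 0 0 -0.0157;0 0 0 0 0 -0.0157;0 0 0 0 0 0;0 0 0 0 0 0")

```text
time_s: 1.43
position: [0.4672, 0.2413, 0.1423]
tcp_rot: [[-0.997, 0.072, -0.001], [0.072, 0.997, -0.0], [0.001, -0.0, -1.0]]
force: [0.6, -0.1, 0.6]
opening: 0.995
grasp_force: 0.0
```

Call:
apply_moves(plan="0 0 0.4 0 0 0;0 0 0.4 0 0 0;0 0 0.4 0 0 0;0 0 0.4 0 0 0;0 0 0.4 0 0 0;0 0 0 0 0 0;0 0 0 0 0 0")

```text
time_s: 2.02
position: [0.4665, 0.2413, 0.0418]
tcp_rot: [[-0.998, 0.07, -0.003], [0.07, 0.998, -0.001], [0.003, -0.001, -1.0]]
force: [-0.1, -0.0, 0.8]
opening: 0.999
grasp_force: 0.0
```

Call:
apply_moves(plan="0 0 0 0 0 0;0 0 0 0 0 0;0 0 0 0 0 0;0 0 0 0 0 0;0 0 0 0 0 0;0 0 0 0 0 0;0 0 0 0 0 0;0 0 0 0 0 0;0 0 0 0 0 0;0 0 0 0 0 0", gripper=-1)

```text
time_s: 2.85
position: [0.4673, 0.2414, 0.0425]
tcp_rot: [[-0.998, 0.069, -0.0], [0.069, 0.998, -0.0], [0.0, -0.0, -1.0]]
force: [-0.7, 0.3, -0.6]
opening: 0.325
grasp_force: 0.0
```

Call:
apply_moves(plan="0 0 0 0 0 0;0 0 0 0 0 0;0 0 0 0 0 0;0 0 0 0 0 0;0 0 0 0 0 0;0 0 0 0 0 0;0 0 0 0 0 0;0 0 0 0 0 0", gripper=-1)

```text
time_s: 3.52
position: [0.4673, 0.2414, 0.0425]
tcp_rot: [[-0.998, 0.069, -0.0], [0.069, 0.998, -0.0], [0.0, -0.0, -1.0]]
force: [-0.3, 1.6, -1.4]
opening: 0.157
grasp_force: 30.0
```

Call:
apply_moves(plan="0.04 -0.12 0 0 0 0;0.08 -0.25 0 0 0 0;0.08 -0.26 0 0 0 0;0.08 -0.26 0 0 0 0;0.08 -0.26 0 0 0 0;0.08 -0.26 0 0 0 0;0.08 -0.26 0 0 0 0;0.08 -0.26 0 0 0 0;0.08 -0.26 0 0 0 0;0.08 -0.26 0 0 0 0")

```text
time_s: 4.35
position: [0.4199, 0.1202, 0.0427]
tcp_rot: [[-0.998, 0.07, -0.001], [0.07, 0.998, -0.0], [0.001, -0.0, -1.0]]
force: [0.4, -0.0, -1.4]
opening: 0.16
grasp_force: 30.0
```

Call:
apply_moves(plan="0.08 -0.26 0 0 0 0;0.08 -0.26 0 0 0 0;0.08 -0.26 0 0 0 0;0.08 -0.26 0 0 0 0;0.08 -0.26 0 0 0 0;0.08 -0.26 0 0 0 0;0.08 -0.26 0 0 0 0;0.08 -0.26 0 0 0 0;0.08 -0.26 0 0 0 0;0.04 -0.14 0 0 0 0")

```text
time_s: 5.18
position: [0.373, -0.0007, 0.0427]
tcp_rot: [[-0.997, 0.071, -0.001], [0.071, 0.997, 0.0], [0.001, 0.0, -1.0]]
force: [-0.3, -0.1, -1.4]
opening: 0.159
grasp_force: 30.0
```

Call:
apply_moves(plan="-0.01 -0.13 0 0 0 0;-0.01 -0.26 0 0 0 0;-0.01 -0.26 0 0 0 0;-0.01 -0.26 0 0 0 0;-0.01 -0.26 0 0 0 0;-0.01 -0.26 0 0 0 0;-0.01 -0.26 0 0 0 -0.0023;-0.01 -0.26 0 0 0 -0.0023;-0.01 -0.26 0 0 0 -0.0023;-0.01 -0.26 0 0 0 -0.0023")

```text
time_s: 6.02
position: [0.3716, -0.1234, 0.0426]
tcp_rot: [[-1.0, 0.01, -0.001], [0.01, 1.0, 0.0], [0.001, 0.0, -1.0]]
force: [0.1, 0.3, -1.2]
opening: 0.16
grasp_force: 30.0
```

Call:
apply_moves(plan="0 -0.07 0 0 0 0;0 0 0 0 0 0;0 0 0 0 0 0")

```text
time_s: 6.27
position: [0.3718, -0.1262, 0.0426]
tcp_rot: [[-1.0, 0.013, -0.0], [0.013, 1.0, 0.0], [0.0, 0.0, -1.0]]
force: [1.1, -0.4, -1.4]
opening: 0.156
grasp_force: 30.0
```

```bash
python3 - <<'E'
from h import *
im=capture("top")[:,:,::-1]; cv2.imwrite("pics/top1.png",im)
cv2.imwrite("pics/crop3.png",cv2.resize(im[140:320,230:380],None,fx=3.3,fy=3.3,interpolation=2))
im=capture("side")[:,:,::-1]; cv2.imwrite("pics/side1.png",im)
E
```

```text
(no output)
```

View pics/crop3.png

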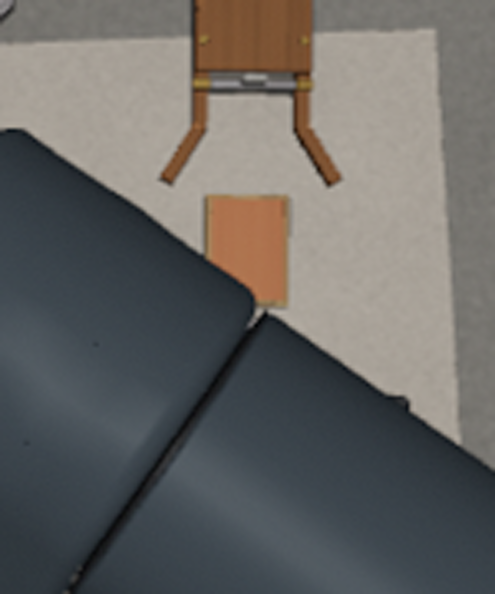

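The crop shows the block just in front of the mouth. Its front edge runs from (206,196) to (288,196) and its right edge from (288,196) to (288,305). The cheek tips are at (165,183) and (336,183).

```bash
python3 - <<'E'
from h import *
C=lambda *p:[(230+x/3.3,140+y/3.3) for x,y in p]
w=onplane("top",C((206,196),(289,196),(288,305)),.02);print(w.round(4),"nose",w[:2].mean(0),deg(w[1]-w[2]),deg(w[0]-w[1])-90)
t=cv2.imread("pics/top1.png");hsv=cv2.cvtColor(t,cv2.COLOR_BGR2HSV)
m=cv2.inRange(hsv,(3,100,120),(20,255,255));m[:196]=0;m[235:]=0;m[:,:285]=0;m[:,325:]=0
for y in range(199,214,2):
    xs=np.where(m[y])[0]; print(y,xs.min(),xs.max(),end="; ")
r=range(199,214,2); e=[onplane("top",[(np.where(m[y])[0].mean(),y)],.02)[0] for y in r if 1]
print(); print(np.array(e)[:,:2].round(4).tolist())
E
```

```text
[[ 0.5514 -0.0982  0.02  ]
 [ 0.5517 -0.158   0.02  ]
 [ 0.473  -0.1567  0.02  ]] nose [ 0.55155331 -0.1281231   0.02      ] -0.9721684021638112 0.2470152404241901
199 293 299; 201 293 316; 203 293 316; 205 293 316; 207 293 316; 209 293 316; 211 293 316; 213 293 316; 
[[0.5524, -0.1067], [0.5477, -0.1269], [0.5429, -0.1269], [0.5381, -0.1269], [0.5333, -0.1268], [0.5285, -0.1268], [0.5238, -0.1268], [0.519, -0.1268]]
```

Call:
apply_moves(plan="-0.1 -0.02 0 0 0 0;-0.16 -0.02 0 0 0 0;-0.16 0 0 0 0 0;-0.16 0 0 0 0 0;-0.16 0 0 0 0 0;-0.1 0 0 0 0 0;0 0 0 0 0 0")

```text
time_s: 6.95
position: [0.4162, -0.1293, 0.0425]
tcp_rot: [[-1.0, 0.01, 0.002], [0.01, 1.0, -0.001], [-0.002, -0.001, -1.0]]
force: [1.0, 0.5, -2.1]
opening: 0.159
grasp_force: 30.0
```

```bash
cat > ln.py <<'E'
from h import *
def meas(name):
    im=capture("top")[:,:,::-1]; cv2.imwrite(name,im)
    return im
E
python3 - <<'E'
from h import *
im=capture("top")[:,:,::-1]
cv2.imwrite("pics/crop4.png",cv2.resize(im[150:225,265:350],None,fx=7,fy=7,interpolation=2))
s=bot.read_state();print(s["position"],s["force"],s["moment"])
E
```

```text
[ 0.41508123 -0.12894662  0.04249291] [ 0.4343613   0.15145388 -2.00878211] [-0.00629506  0.0502939  -0.01229552]
```

View pics/crop4.png

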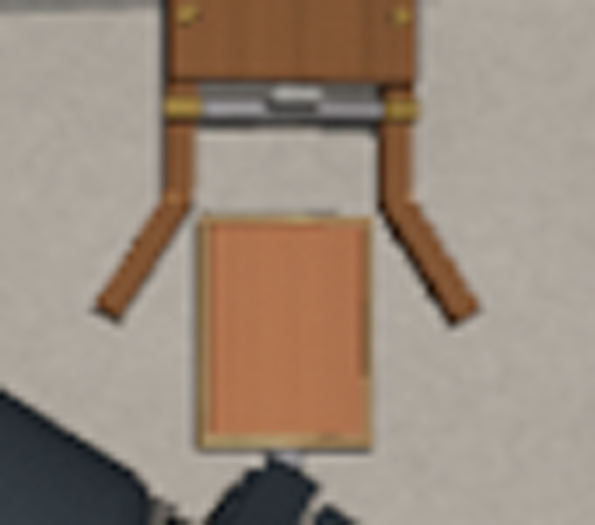

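The block is centred: its front corners at (200,215) and (370,215) sit between the cheeks' inner edges at 193 and 379, and it runs parallel to them. I'll advance through the flap.

Call:
apply_moves(plan="-0.12 0 0 0 0 0;-0.14 0 0 0 0 0;-0.14 0 0 0 0 0;-0.14 0 0 0 0 0;-0.14 0 0 0 0 0;-0.14 0 0 0 0 0")

```text
time_s: 7.5
position: [0.4557, -0.1292, 0.0425]
tcp_rot: [[-1.0, 0.011, -0.0], [0.011, 1.0, 0.0], [0.0, 0.0, -1.0]]
force: [-2.1, -0.2, -0.9]
opening: 0.155
grasp_force: 30.0
```

Call:
apply_moves(plan="-0.14 0 0 0 0 0;-0.14 0 0 0 0 0;-0.14 0 0 0 0 0;-0.14 0 0 0 0 0;-0.14 0 0 0 0 0")

```text
time_s: 7.92
position: [0.4907, -0.1296, 0.0425]
tcp_rot: [[-1.0, 0.011, 0.0], [0.011, 1.0, -0.0], [-0.0, -0.0, -1.0]]
force: [-1.2, -0.4, -0.4]
opening: 0.151
grasp_force: 30.0
```

Call:
apply_moves(plan="-0.12 0 0 0 0 0;-0.12 0 0 0 0 0;-0.12 0 0 0 0 0;-0.12 0 0 0 0 0;0 0 0 0 0 0")

```text
time_s: 8.33
position: [0.516, -0.1304, 0.0427]
tcp_rot: [[-1.0, 0.011, 0.003], [0.011, 1.0, -0.001], [-0.003, -0.001, -1.0]]
force: [1.0, 1.0, -2.0]
opening: 0.16
grasp_force: 30.0
```

Call:
apply_moves(plan="-0.1 0 0 0 0 0;-0.12 0 0 0 0 0;-0.12 0 0 0 0 0;-0.12 0 0 0 0 0;-0.12 0 0 0 0 0")

```text
time_s: 8.75
position: [0.5438, -0.1303, 0.0425]
tcp_rot: [[-1.0, 0.011, 0.0], [0.011, 1.0, -0.0], [-0.0, -0.0, -1.0]]
force: [-1.0, 0.3, -0.6]
opening: 0.156
grasp_force: 30.0
```

Call:
apply_moves(plan="-0.03 0 0 0 0 0;-0.03 0 0 0 0 0;-0.03 0 0 0 0 0;-0.03 0 0 0 0 0")

```text
time_s: 9.08
position: [0.5487, -0.1302, 0.0425]
tcp_rot: [[-1.0, 0.011, -0.001], [0.011, 1.0, 0.0], [0.001, 0.0, -1.0]]
force: [-1.0, -0.8, -0.5]
opening: 0.161
grasp_force: 30.0
```

Call:
apply_moves(plan="-0.02 0 0 0 0 0;-0.02 0 0 0 0 0")

```text
time_s: 9.25
position: [0.5509, -0.1303, 0.0425]
tcp_rot: [[-1.0, 0.011, -0.0], [0.011, 1.0, 0.0], [0.0, 0.0, -1.0]]
force: [-1.7, -0.6, -1.1]
opening: 0.157
grasp_force: 30.0
```

Call:
apply_moves(plan="-0.02 0 0 0 0 0;-0.02 0 0 0 0 0;-0.02 0 0 0 0 0")

```text
time_s: 9.5
position: [0.5539, -0.1303, 0.0425]
tcp_rot: [[-1.0, 0.011, -0.0], [0.011, 1.0, 0.0], [0.0, 0.0, -1.0]]
force: [-1.3, -1.1, -0.9]
opening: 0.157
grasp_force: 30.0
```

Call:
apply_moves(plan="-0.02 0 0 0 0 0;-0.02 0 0 0 0 0;-0.02 0 0 0 0 0")

```text
time_s: 9.75
position: [0.5572, -0.1304, 0.0426]
tcp_rot: [[-1.0, 0.011, 0.0], [0.011, 1.0, -0.0], [-0.0, -0.0, -1.0]]
force: [-0.1, 0.1, -1.2]
opening: 0.16
grasp_force: 30.0
```

Call:
apply_moves(plan="-0.02 0 0 0 0 0;-0.02 0 0 0 0 0")

```text
time_s: 9.92
position: [0.5592, -0.1305, 0.0426]
tcp_rot: [[-1.0, 0.011, 0.0], [0.011, 1.0, -0.0], [-0.0, -0.0, -1.0]]
force: [-1.4, -1.5, -0.3]
opening: 0.157
grasp_force: 30.0
```

Call:
apply_moves(plan="-0.02 0 0 0 0 0;-0.02 0 0 0 0 0")

```text
time_s: 10.08
position: [0.5611, -0.1305, 0.0426]
tcp_rot: [[-1.0, 0.011, 0.0], [0.011, 1.0, -0.0], [-0.0, -0.0, -1.0]]
force: [-1.3, 0.2, 0.4]
opening: 0.159
grasp_force: 30.0
```

Call:
apply_moves(plan="-0.02 0 0 0 0 0;-0.02 0 0 0 0 0")

```text
time_s: 10.25
position: [0.5631, -0.1305, 0.0425]
tcp_rot: [[-1.0, 0.011, 0.0], [0.011, 1.0, -0.0], [-0.0, -0.0, -1.0]]
force: [-0.8, 0.1, -1.4]
opening: 0.155
grasp_force: 30.0
```

Call:
apply_moves(plan="-0.02 0 0 0 0 0;-0.02 0 0 0 0 0")

```text
time_s: 10.42
position: [0.5651, -0.1305, 0.0426]
tcp_rot: [[-1.0, 0.011, 0.0], [0.011, 1.0, 0.0], [-0.0, 0.0, -1.0]]
force: [0.0, 0.2, -0.7]
opening: 0.159
grasp_force: 30.0
```

Call:
apply_moves(plan="-0.02 0 0 0 0 0;-0.02 0 0 0 0 0")

```text
time_s: 10.58
position: [0.567, -0.1305, 0.0426]
tcp_rot: [[-1.0, 0.011, -0.0], [0.011, 1.0, -0.0], [0.0, -0.0, -1.0]]
force: [0.2, 0.7, -0.3]
opening: 0.155
grasp_force: 30.0
```

Call:
apply_moves(plan="-0.02 0 0 0 0 0;-0.02 0 0 0 0 0")

```text
time_s: 10.75
position: [0.569, -0.1305, 0.0425]
tcp_rot: [[-1.0, 0.011, -0.0], [0.011, 1.0, 0.0], [0.0, 0.0, -1.0]]
force: [-0.1, -0.3, -0.5]
opening: 0.16
grasp_force: 30.0
```

Call:
apply_moves(plan="-0.02 0 0 0 0 0;-0.02 0 0 0 0 0")

```text
time_s: 10.92
position: [0.5711, -0.1306, 0.0426]
tcp_rot: [[-1.0, 0.011, 0.0], [0.011, 1.0, 0.0], [-0.0, 0.0, -1.0]]
force: [-1.4, 0.4, -0.9]
opening: 0.16
grasp_force: 30.0
```

Call:
apply_moves(plan="-0.02 0 0 0 0 0;-0.02 0 0 0 0 0")

```text
time_s: 11.08
position: [0.5731, -0.1306, 0.0425]
tcp_rot: [[-1.0, 0.011, -0.0], [0.011, 1.0, -0.0], [0.0, -0.0, -1.0]]
force: [-1.4, 0.4, -1.8]
opening: 0.157
grasp_force: 30.0
```

Call:
apply_moves(plan="-0.02 0 0 0 0 0;-0.02 0 0 0 0 0")

```text
time_s: 11.25
position: [0.5751, -0.1306, 0.0425]
tcp_rot: [[-1.0, 0.011, 0.0], [0.011, 1.0, -0.0], [-0.0, -0.0, -1.0]]
force: [-0.7, -0.3, -1.2]
opening: 0.155
grasp_force: 30.0
```

Call:
apply_moves(plan="-0.02 0 0 0 0 0;-0.02 0 0 0 0 0")

```text
time_s: 11.42
position: [0.5771, -0.1306, 0.0425]
tcp_rot: [[-1.0, 0.011, -0.0], [0.011, 1.0, -0.0], [0.0, -0.0, -1.0]]
force: [-0.9, 1.1, -1.8]
opening: 0.157
grasp_force: 30.0
```

Call:
apply_moves(plan="-0.02 0 0 0 0 0;-0.02 0 0 0 0 0")

```text
time_s: 11.58
position: [0.5791, -0.1307, 0.0426]
tcp_rot: [[-1.0, 0.011, 0.0], [0.011, 1.0, -0.0], [-0.0, -0.0, -1.0]]
force: [-0.7, -0.6, -1.4]
opening: 0.161
grasp_force: 30.0
```

Call:
apply_moves(plan="-0.02 0 0 0 0 0")

```text
time_s: 11.67
position: [0.5794, -0.1306, 0.0425]
tcp_rot: [[-1.0, 0.011, -0.002], [0.011, 1.0, 0.0], [0.002, 0.0, -1.0]]
force: [-4.0, -0.7, 0.4]
opening: 0.158
grasp_force: 30.0
```

Call:
apply_moves(plan="-0.01 0 0 0 0 0;0 0 0 0 0 0")

```text
time_s: 11.83
position: [0.5794, -0.1306, 0.0425]
tcp_rot: [[-1.0, 0.011, -0.002], [0.011, 1.0, 0.0], [0.002, 0.0, -1.0]]
force: [-4.2, -1.0, 0.6]
opening: 0.159
grasp_force: 30.0
```

Call:
apply_moves(plan="-0.01 0 0 0 0 0;0 0 0 0 0 0")

```text
time_s: 12.0
position: [0.5794, -0.1306, 0.0425]
tcp_rot: [[-1.0, 0.011, -0.003], [0.011, 1.0, 0.0], [0.003, 0.0, -1.0]]
force: [-6.0, -1.6, 2.5]
opening: 0.157
grasp_force: 30.0
```

Call:
apply_moves(plan="-0.01 0 0 0 0 0;0 0 0 0 0 0")

```text
time_s: 12.17
position: [0.5794, -0.1305, 0.0425]
tcp_rot: [[-1.0, 0.011, -0.004], [0.011, 1.0, 0.001], [0.004, 0.001, -1.0]]
force: [-7.0, -1.5, 3.1]
opening: 0.157
grasp_force: 30.0
```

Call:
apply_moves(plan="-0.01 0 0 0 0 0;0 0 0 0 0 0")

```text
time_s: 12.33
position: [0.5794, -0.1305, 0.0425]
tcp_rot: [[-1.0, 0.011, -0.005], [0.011, 1.0, 0.001], [0.005, 0.001, -1.0]]
force: [-7.9, -2.1, 4.4]
opening: 0.158
grasp_force: 30.0
```

Call:
apply_moves(plan="-0.01 0 0 0 0 0;0 0 0 0 0 0")

```text
time_s: 12.5
position: [0.5794, -0.1304, 0.0425]
tcp_rot: [[-1.0, 0.011, -0.006], [0.011, 1.0, 0.001], [0.006, 0.001, -1.0]]
force: [-8.0, -1.3, 4.1]
opening: 0.16
grasp_force: 30.0
```

Call:
apply_moves(plan="-0.01 0 0 0 0 0;0 0 0 0 0 0")

```text
time_s: 12.67
position: [0.5795, -0.1304, 0.0425]
tcp_rot: [[-1.0, 0.011, -0.007], [0.011, 1.0, 0.001], [0.007, 0.001, -1.0]]
force: [-9.5, -2.7, 5.0]
opening: 0.163
grasp_force: 30.0
```

Call:
apply_moves(plan="-0.01 0 0 0 0 0;0 0 0 0 0 0")

```text
time_s: 12.83
position: [0.5795, -0.1303, 0.0425]
tcp_rot: [[-1.0, 0.011, -0.008], [0.011, 1.0, 0.001], [0.008, 0.001, -1.0]]
force: [-10.9, -2.6, 5.8]
opening: 0.16
grasp_force: 30.0
```

```bash
python3 - <<'E'
from h import *
a=capture("top")[:,:,::-1]; b=capture("side")[:,:,::-1]
A=cv2.resize(a[80:230,250:350],(400,600),interpolation=2);B=cv2.resize(b[215:290,270:410],(400,214),interpolation=2)
c=np.zeros((600,800,3),np.uint8);c[:,:400]=A;c[:214,400:]=B;cv2.imwrite("pics/crop5.png",c)
s=bot.read_state();print(s["position"],s["force"],s["moment"])
E
```

```text
[ 0.57955658 -0.13030888  0.04249178] [-9.99579442 -1.53880607  5.73486751] [-0.37216191  1.36323367  0.02404859]
```

View pics/crop5.png

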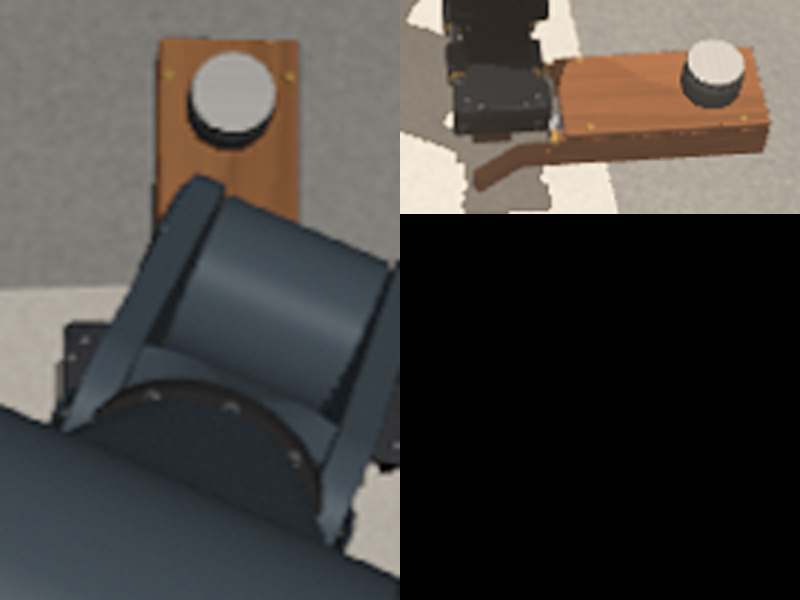

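Call:
apply_moves(plan="0 0 0 0 -0.0012 0;0 0 0 0 0 0")

```text
time_s: 13.1
position: [0.5797, -0.1303, 0.0425]
tcp_rot: [[-1.0, 0.011, 0.0], [0.011, 1.0, 0.001], [-0.0, 0.001, -1.0]]
force: [-9.3, -1.3, 5.4]
opening: 0.158
grasp_force: 30.0
```

Call:
apply_moves(plan="0 0 -0.012 0 0 0;0 0 0 0 0 0")

```text
time_s: 13.27
position: [0.5798, -0.13, 0.0425]
tcp_rot: [[-1.0, 0.011, -0.0], [0.011, 1.0, 0.002], [0.0, 0.002, -1.0]]
force: [-8.8, -2.0, 3.4]
opening: 0.157
grasp_force: 30.0
```

Call:
apply_moves(plan="-0.01 0 0 0 0 0;0 0 0 0 0 0")

```text
time_s: 13.43
position: [0.5798, -0.13, 0.0425]
tcp_rot: [[-1.0, 0.011, -0.001], [0.011, 1.0, 0.002], [0.001, 0.002, -1.0]]
force: [-9.1, -0.5, 3.0]
opening: 0.153
grasp_force: 30.0
```

Call:
apply_moves(plan="-0.01 0 -0.008 0 0 0;0 0 0 0 0 0")

```text
time_s: 13.6
position: [0.5805, -0.1299, 0.0427]
tcp_rot: [[-1.0, 0.011, -0.001], [0.011, 1.0, 0.002], [0.001, 0.002, -1.0]]
force: [-8.0, -1.0, 0.6]
opening: 0.157
grasp_force: 30.0
```

Call:
apply_moves(plan="-0.01 0 0 0 0 0;0 0 0 0 0 0")

```text
time_s: 13.77
position: [0.5809, -0.1299, 0.0426]
tcp_rot: [[-1.0, 0.011, -0.001], [0.011, 1.0, 0.002], [0.001, 0.002, -1.0]]
force: [-7.7, -1.4, 1.2]
opening: 0.157
grasp_force: 30.0
```

Call:
apply_moves(plan="-0.01 0 0 0 0 0;-0.01 0 0 0 0 0;0 0 0 0 0 0")

```text
time_s: 14.02
position: [0.5819, -0.1299, 0.0426]
tcp_rot: [[-1.0, 0.011, -0.001], [0.011, 1.0, 0.002], [0.001, 0.002, -1.0]]
force: [-9.1, -1.4, 1.1]
opening: 0.158
grasp_force: 30.0
```

Call:
apply_moves(plan="-0.01 0 0 0 0 0;-0.01 0 0 0 0 0;0 0 0 0 0 0")

```text
time_s: 14.27
position: [0.5829, -0.1299, 0.0426]
tcp_rot: [[-1.0, 0.011, -0.001], [0.011, 1.0, 0.002], [0.001, 0.002, -1.0]]
force: [-8.5, -2.5, 0.5]
opening: 0.157
grasp_force: 30.0
```

Call:
apply_moves(plan="-0.01 0 0 0 0 0;-0.01 0 0 0 0 0;0 0 0 0 0 0")

```text
time_s: 14.52
position: [0.5839, -0.1299, 0.0426]
tcp_rot: [[-1.0, 0.011, -0.001], [0.011, 1.0, 0.002], [0.001, 0.002, -1.0]]
force: [-8.9, -1.4, 1.1]
opening: 0.159
grasp_force: 30.0
```

Call:
apply_moves(plan="-0.01 0 0 0 0 0;-0.01 0 0 0 0 0;-0.01 0 0 0 0 0;0 0 0 0 0 0")

```text
time_s: 14.85
position: [0.5854, -0.1299, 0.0426]
tcp_rot: [[-1.0, 0.011, -0.001], [0.011, 1.0, 0.002], [0.001, 0.002, -1.0]]
force: [-7.3, -2.6, 0.4]
opening: 0.157
grasp_force: 30.0
```

Call:
apply_moves(plan="0.03 0 0 0 0 0;0.02 0 0 0 0 0;0 0 0.01 0 0 0;0 0 0 0 0 0")

```text
time_s: 15.18
position: [0.5854, -0.1303, 0.0426]
tcp_rot: [[-1.0, 0.011, 0.004], [0.011, 1.0, 0.001], [-0.004, 0.001, -1.0]]
force: [-4.7, -1.3, -0.9]
opening: 0.158
grasp_force: 30.0
```

Call:
apply_moves(plan="0.03 0 0 0 0.0012 0;0.01 0 0 0 0 0;0 0 0 0 0 0")

```text
time_s: 15.43
position: [0.5855, -0.1307, 0.0431]
tcp_rot: [[-1.0, 0.011, 0.001], [0.011, 1.0, -0.0], [-0.001, -0.0, -1.0]]
force: [-2.5, -0.4, -2.2]
opening: 0.164
grasp_force: 30.0
```

Call:
apply_moves(plan="0.02 0 0.012 0 0 0;0 0 0 0 0 0")

```text
time_s: 15.6
position: [0.5853, -0.131, 0.0427]
tcp_rot: [[-1.0, 0.012, 0.003], [0.012, 1.0, -0.001], [-0.003, -0.001, -1.0]]
force: [-0.7, 0.4, -2.4]
opening: 0.156
grasp_force: 30.0
```

Call:
apply_moves(plan="0 0 0 0 0 0;0 0 0 0 0 0;0 0 0 0 0 0;0 0 0 0 0 0;0 0 0 0 0 0;0 0 0 0 0 0;0 0 0 0 0 0;0 0 0 0 0 0;0 0 0 0 0 0;0 0 0 0 0 0", gripper=0.3)

```text
time_s: 16.43
position: [0.5839, -0.1307, 0.0424]
tcp_rot: [[-1.0, 0.011, -0.0], [0.011, 1.0, 0.0], [0.0, 0.0, -1.0]]
force: [0.6, -0.7, 0.8]
opening: 0.645
grasp_force: 0.0
```

Released. Now up and back out of the way.

Call:
apply_moves(plan="0 0 -0.2 0 0 0;0 0 -0.4 0 0 0;0 0 -0.5 0 0 0;0 0 -0.5 0 0 0;0 0 -0.5 0 0 0;0 0 -0.5 0 0 0;0 0.4 -0.4 0 0 0;0 0.6 -0.2 0 0 0;0 0.7 0 0 0 0;0 0.7 0 0 0 0")

```text
time_s: 17.27
position: [0.5859, -0.0102, 0.2047]
tcp_rot: [[-1.0, 0.013, 0.004], [0.013, 1.0, -0.001], [-0.004, -0.001, -1.0]]
force: [0.8, 0.0, 0.7]
opening: 0.65
grasp_force: 0.0
```

Call:
apply_moves(plan="0.4 0.6 0 0 0 0;0.4 0.7 0 0 0 0;0.4 0.7 0 0 0 0;0.4 0.7 0 0 0 0;0.4 0.6 0 0 0 0;0.4 0.4 0 0 0 0;0 0 0 0 0 0")

```text
time_s: 17.85
position: [0.4621, 0.1789, 0.2029]
tcp_rot: [[-1.0, 0.007, -0.005], [0.007, 1.0, 0.001], [0.005, 0.001, -1.0]]
force: [-1.5, -1.0, -0.7]
opening: 0.65
grasp_force: 0.0
```

```bash
python3 - <<'E'
from h import *
a=capture("top")[:,:,::-1]; b=capture("side")[:,:,::-1]
A=cv2.resize(a[80:230,250:350],(400,600),interpolation=2);B=cv2.resize(b[215:290,270:410],(400,214),interpolation=2)
c=np.zeros((600,800,3),np.uint8);c[:,:400]=A;c[:214,400:]=B
c[230:530,400:]=cv2.resize(b,(400,300));cv2.imwrite("pics/crop6.png",c)
E
```

```text
(no output)
```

View pics/crop6.png

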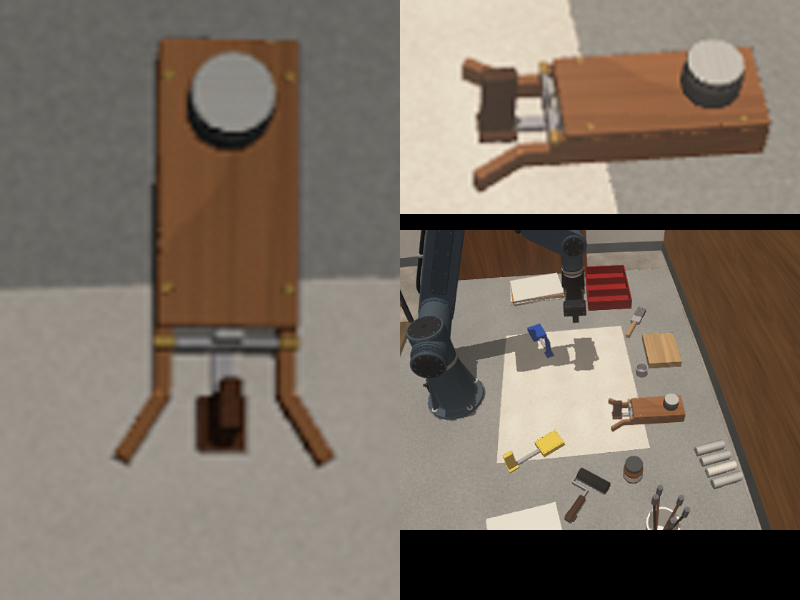

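The picture shows the flap hanging shut, with its lug at crop (228,337) as before. The handle and foot are outside at (220,425), the carrier lies flat, and the bystanders haven't moved. I'll do one quick check of how far the carrier went, then hand in.

```bash
python3 - <<'E'
from h import *
w=onplane("top",[(250+197/4,80+452/4),(250+245/4,80+452/4)],.006)[:,:2];print(w, "origin x,y",w.mean(0)+[.017,0])
print(onplane("top",[(250+231/4,80+(378+428)/8)],.08))
s=bot.read_state();print(s["time_s"],s["force"])
E
```

```text
[[ 0.56902072 -0.11529367]
 [ 0.56914766 -0.14420168]] origin x,y [ 0.58608419 -0.12974767]
[[ 0.58586032 -0.13048872  0.08      ]]
17.95 [ 1.01345252 -0.98446087  0.12072611]
```

Its origin is at x≈0.586, about 6 mm beyond the contact point. That matches the tool's travel, so it didn't slip in the grip.

```bash
python3 -c "
from rig import bot; print(bot.hand_in())"
```

```text
the job is handed in; nothing more can be done
None
```

The job is handed in: the carrier is in the dust box with the end plate nudged back about 5–6 mm (judged from how far the arm moved after contact), the flap hanging shut, the handle outside, and nothing else on the bench moved.

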